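Scrub out an ink tub in the guarded wash stand

TASK

Take the long brush from its drip rack, set it gently (do not drop it) head down on the floor of the empty white ink tub in the wash stand and let go of it; then swing the red guard closed by its black knob, round the brush handle and fully into its catch. Take the brush again by the end of its handle from above and, without letting go, scrub straight up and down three times, each time about 6 cm up and all the way back down to the tub's floor, and leave it standing there upright under the closed guard. Leave the tub in its socket and do not disturb the inks, tape, squeegee and ink knife.

Things in the scene. Friction and masses are not known exactly. Their poses are not given: they have to be found in the camera images.
- brush: Tub brush, 200 mm long, about 0.15 kg: hard round blue bristle head (64 mm diameter, 50 mm long) on a straight round yellow handle (18 mm diameter, 150 mm long). Origin: centre of the head's flat underside, the end away from the handle; +z runs from there to the handle's end. It starts in the drip rack, its handle rising 30 degrees above level.
- brush_end (a point): Centre of the brush handle's free end, 200 mm from the brush's origin along its z.
- rack: Drip rack fixed to the bench: black base 200 x 100 x 12 mm with steel troughs open to the top, under the brush's head and under its handle 84 to 96 mm from the brush's origin; the handle beyond is free. Origin: centre of the underside; +x is the level direction in which the handle points. Here the brush's origin is at (-85, 0, 46) mm, its handle's end at (88, 0, 146) mm.
- stand: Wash stand fixed to the bench: aluminium base 150 (x) x 220 (y) x 12 mm with a 30 mm high socket ring that holds the tub at its centre, a steel hinge post at (0, 72) mm, and a catch bracket on a post at (-20, -78) mm, up to 164 mm high. Origin: centre of the base's underside.
- tub: Empty round white plastic ink tub, loose in the socket of the stand: outer diameter 94 mm, wall 4 mm (inner diameter 86 mm), 120 mm high, floor 5 mm thick. Origin: centre of its underside (12 mm above the bench); +z up out of the mouth.
- guard (a joint): Angle of the red guard (rad) about its vertical hinge: 0 = closed, in its catch (end of travel), growing to 1.8 as it opens; it stays where it is left. Closed, the guard reaches from the hinge along the stand's -y across the middle of the tub's mouth; open, it has swung towards the stand's +x, clear of the mouth.
- guard_knob (a point): Centre of the top of the guard's black knob, an upright pin of 14 mm diameter that stands 49 mm above the guard, 150 mm from the hinge axis; its top is 197 mm above the bench. At joint angle q it lies in the stand's frame at (150 sin q, 72 - 150 cos q) mm.
- guard_hinge (a point): Point on the guard's vertical hinge axis, 144 mm above the bench, at (0, 72) mm in the stand's frame. The guard is a flat red fork, 140 to 148 mm above the bench (8 mm over the tub's rim). Its 46 mm wide slot, 49 to 95 mm from this axis and open to the closing side, passes round the handle; the head cannot pass: standing on the tub's floor it can rise about 73 mm.
- ink_red: Closed jar of red ink, 84 mm diameter, 98 mm high; origin: centre of its underside. Leave alone.
- ink_green: Closed jar of green ink, 84 mm diameter, 98 mm high; origin: centre of its underside. Leave alone.
- tape: Roll of cream tape, 96 mm diameter, 25 mm high; origin: centre of its underside. Leave alone.
- squeegee: Wooden squeegee, 200 mm along its y, 66 mm wide, 30 mm high; origin: underside of the wooden part. Leave alone.
- knife: Ink knife (spatula) 200 mm long lying along its x. Leave alone.
There are look-alikes about, which are no part of the job. Leave any orange or purple look-alike of the tub alone.

How it is judged:
On the way, in this order (a step that is already met when the one before it is completed fails the run):
1. the brush stands head down on the tub's floor and has been let go, the guard still open (horizontal distance between brush and tub below 0.02 m and angle between brush's own z axis and vertical below 0.2 rad and z of brush in the frame of tub below 0.012 m and contact force between the fingers and brush below 0.1 N and value of joint guard above 0.5 rad), for 0.2 s.
2. the guard is swung closed round the handle, into its catch, with the brush standing in the tub (horizontal distance between brush and tub below 0.02 m and angle between brush's own z axis and vertical below 0.2 rad and z of brush in the frame of tub below 0.02 m and value of joint guard below 0.07 rad), for 0.2 s.
3. first stroke up: the held brush is raised by 45 mm or more inside the tub under the closed guard (horizontal distance between brush and tub below 0.02 m and angle between brush's own z axis and vertical below 0.2 rad and z of brush in the frame of tub above 0.05 m and contact force between the fingers and brush above 0.3 N and value of joint guard below 0.07 rad), for 0.02 s.
4. first stroke down: the brush, still held, is back within 7 mm of the tub's floor (horizontal distance between brush and tub below 0.02 m and angle between brush's own z axis and vertical below 0.2 rad and z of brush in the frame of tub below 0.012 m and contact force between the fingers and brush above 0.3 N and value of joint guard below 0.07 rad), for 0.02 s.
5. second stroke up: the held brush is raised by 45 mm or more inside the tub under the closed guard (all of step 3), for 0.02 s.
6. second stroke down: the brush, still held, is back within 7 mm of the tub's floor (all of step 4), for 0.02 s.
7. third stroke up: the held brush is raised by 45 mm or more inside the tub under the closed guard (all of step 5), for 0.02 s.
8. third stroke down: the brush, still held, is back within 7 mm of the tub's floor (all of step 6), for 0.02 s.
At the end, for the whole second after the job is handed in: The brush is let go and at rest, standing head down in the tub: its underside within 7 mm of the tub's floor, within 20 mm of the tub's axis, and within 0.2 rad of upright; the guard is closed (joint below 0.07 rad); the tub stands upright in the stand's socket (raised by less than 8 mm) (horizontal distance between brush and tub below 0.02 m and angle between brush's own z axis and vertical below 0.2 rad and z of brush in the frame of tub below 0.012 m and value of joint guard below 0.07 rad and contact force between the fingers and brush below 0.1 N and linear speed of brush below 0.02 m/s and z of tub in the frame of stand below 0.02 m and angle between tub's own z axis and vertical below 0.08 rad); the robot touches nothing.
It fails at once if the brush is dropped (faster than 0.9 m/s out of the fingers, a fall of about 4 cm) (contact force between the fingers and brush below 0.1 N and linear speed of brush above 0.9 m/s).
It fails at once if the tub is lifted or knocked out of its socket (distance between tub and stand above 0.05 m).
It fails at once if an ink jar, the tape, the squeegee or the ink knife is shifted by more than 30 mm (distance of any of ink_red, ink_green, tape, squeegee, knife from where it was at the start of the episode above 0.03 m).
It also fails if it takes over 72 s, if anything falls off the work surface, if the arm or the gripper's body presses on something with over 40 N, if the wrist force passes 120 N, or if a joint passes its speed limit or range.

ROBOT

A 6-joint arm with a two-finger parallel gripper is mounted at the origin on the work surface. World frame = base frame: x ahead of the robot, y to its left, z up, the work surface at z = 0. Lengths are in m, angles in rad, forces in N, time in s.
With the tool pointing down it reaches from about 0.425 to 0.925 m from the base axis. Payload 12.5 kg.
Tool frame: the origin (TCP) lies at the very end of the fingers, on their centre line; the grasp point (between the pads) lies 19 mm behind it; z points along the fingers, y is the line along which they close (so a half turn about z gives the same grasp; the last joint's range is limited). The gripper opens to 85 mm and grips with 20 to 120 N. Pads are 22 mm wide; open, the fingers measure 114 mm over their backs; the gripper's body (76 mm by 85 mm) begins 54 mm behind the grasp point. The pads swing forward as they close: fully open they stand 13 mm farther back than shut.
Start: joints at [-1.382, 0.491, 1.559, -0, 1.092, -0.106], TCP at [0.182, -0.598, 0.231] pointing down, gripper open.
Joint ranges: [-3.1, 3.1], [-0.84, 2.19], [0.05, 2.79], [-1.13, 4.28], [0.06, 2.93], [-2.69, 2.69]. Speed limits (rad/s): [2.22, 2.22, 2.79, 3.14, 3.14, 3.14].

INTERFACE

Orientations are given as [roll, pitch, yaw] about the fixed x, y, z axes, in that order (R = Rz(yaw) Ry(pitch) Rx(roll)).
In Python, from rig import ctrl gives the robot as it stands. The module is installed in compiled form; this text tells all that it offers.
- The arm moves only by the tool arm_command, never from a script. Its argument "series" is a list of rows, each a list of 6 numbers: the shift along the tool's x, y, z normalised to -1 to 1, where 1 is 6 cm, then the turn, a rotation vector about the tool's x, y, z normalised to -1 to 1, where 1 is 5 degrees. A call has 1 to 20 rows; each row shifts and turns the commanded pose from where the row before left it, along the tool's axes as they then stand; what a row does not reach is not made up. A row lasts 1/8 s, in which the tool goes at most 62.5 mm and 10.7 degrees, less where a joint would pass 70% of its speed; a pose out of reach is approached as far as the arm can. A call with a number of a shift or a turn outside -1 to 1 is refused whole. A call with a gripper value outside its range is refused whole. "claw" is the opening, from 0 (shut) to 1 (fully open), set as the call begins (left out, the last holds). The fingers move at their own pace and stop on an object; "squeeze" is the grip in N (left out, the last holds). Time passes only in rows, so rows that do not move let the fingers close. It gives the time, the measured TCP pose, the force, the opening and the grip force at its end, in the units of the state.
- ctrl.state(): the state, without advancing time (a new reading comes with each control period).
- ctrl.get_image(name): name is "side" or "top" or "wrist"; returns a dict with "img" (480x640x3 uint8, red, green, blue), "z_map" (480x640 float32, m along the optical axis (not along the pixel's ray), 0 where there is no reading), "camera_matrix" (3x3 intrinsics, pixels), "R" (3x3) and "t" (3): a world point X has camera coordinates R X + t. Camera axes: x right, y down, z forward; pixel columns grow to the right and rows downward; lengths in m; the calibration is good to about 2 mm. A picture is of the moment at which its call begins.
- ctrl.close_job(): hands the job in; it is judged then, once.
The state is a dict: "time": time; "joint_pos": joint angles; "qvel": joint speeds; "tau": joint torques, N m; "position": TCP position; "orientation": TCP orientation; "force": force on the tool from outside, world axes, zero at the start; "moment": the same for the moment, N m; "gripper_width": opening from 0.0 (shut) to 1.0 (fully open); "grasp_force": force on a finger pad.
Only numpy, scipy, OpenCV 4.12 (cv2) and the standard library are available. Lean on these libraries where they do the work, as an engineer would, in place of code of your own. Each camera call takes 0.05 s, during which the arm holds its last target. There are 200 camera calls.

## Working session

There is one attempt and no reset: what is moved stays moved. The work goes in short steps, Python scripts to look and compute and a tool call to move; the robot and the scene stay as the last step left them, time stands still between calls to the robot, and variables do not carry over. Pictures are saved under pics/ and viewed, at most 10 in all, crops included, and the job is handed in when it is done.

Besides the shell and the picture viewer there is one more tool, called in YAML: its name, and indented under it one key for each argument. arm_command: Moves the arm, as the interface text tells. Scaled input: -1 to 1 covers 6 cm each way for a shift and 5 degrees each way for a turn. Its arguments: {"type":"object","properties":{"series":{"type":"array"},"claw":{"type":"number"},"squeeze":{"type":"number"}},"required":["series"]}

```bash
mkdir -p pics; cat > h.py <<'E'
import numpy as np, cv2
from rig import ctrl
from scipy.spatial.transform import Rotation as Ro
def grab(n):
    d=ctrl.get_image(n); d={k:np.array(v) for k,v in d.items()}; np.savez(''+n+'.npz',**d); return d
def cloud(d):
    K=d['camera_matrix'];z=d['z_map'];v,u=np.indices(z.shape)
    P=np.stack([(u-K[0,2])/K[0,0]*z,(v-K[1,2])/K[1,1]*z,z],-1)
    X=(P-d['t'].ravel())@d['R']; X[z<=0]=np.nan; return X
def save(n,img): cv2.imwrite('pics/'+n+'.png',img[...,::-1])
E
python3 - <<'E'
from h import *
s=ctrl.state();print(s)
for n in('top','side'):
    d=grab(n);save(n+'0',d['img']);print(n,d['R'].round(3),d['t'],d['camera_matrix'][0,0])
E
```

```text
{'time': 0.0, 'joint_pos': array([-1.38160933e+00,  4.91583954e-01,  1.55945984e+00,  3.76690022e-06,
        1.09168539e+00, -1.05604308e-01]), 'qvel': array([ 0.00193264, -0.00061124, -0.000867  ,  0.00042316,  0.00122673,
        0.00127437]), 'tau': array([-2.52275335e-03, -6.18460608e+01, -2.61591822e+01, -1.54825962e-04,
        4.07945045e-03,  4.70165986e-06]), 'position': array([ 0.18156487, -0.59781005,  0.230709  ]), 'orientation': array([-3.14046281e+00, -1.23121791e-04,  2.94789496e-01]), 'force': array([-0.26217519,  0.38672175, -0.46123213]), 'moment': array([-0.04399661, -0.06711605,  0.04255935]), 'grasp_force': 0.0, 'gripper_width': 1.0011214053565316}
top [[ 0.013 -1.     0.006]
 [-0.995 -0.014 -0.097]
 [ 0.097 -0.005 -0.995]] [-0.03630088  0.56646851  1.23332394] 509.05641959162176
side [[-0.926 -0.376 -0.02 ]
 [-0.244  0.64  -0.729]
 [ 0.287 -0.67  -0.685]] [0.49614385 0.25805323 0.88096883] 433.8027158818176
```

View pics/top0.png

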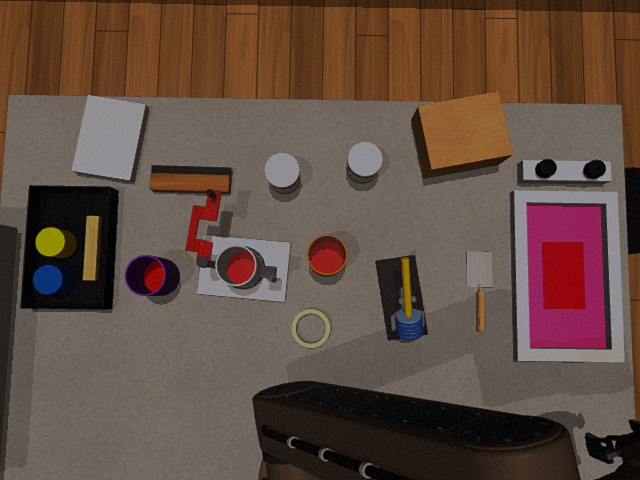

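View pics/side0.png

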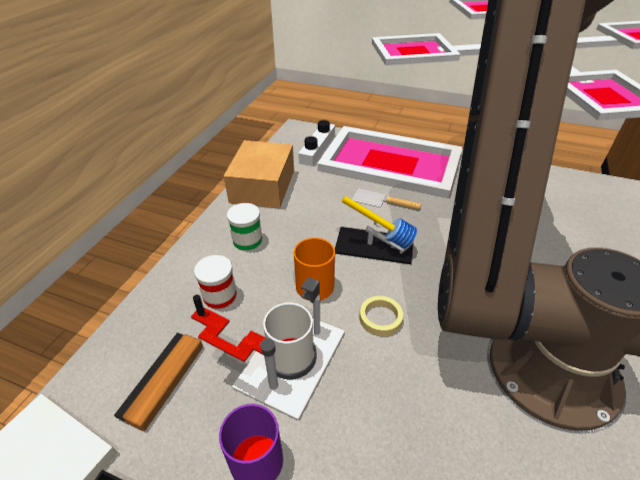

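Top view: three tubs, orange (327,255), purple (152,275) and white (240,267). Only the white one sits in the aluminium stand between the hinge post (205,262) and the catch (268,272), so it is the target. The brush is at (407,290), with its handle pointing up in the image (+x), and the guard knob is at (212,196).

```bash
python3 - <<'E'
from h import *
C={}
for n in('top','side'):
    d=dict(np.load(n+'.npz'));X=cloud(d);hsv=cv2.cvtColor(d['img'],cv2.COLOR_RGB2HSV);C[n]=(d,X,hsv)
    H,S,V=[hsv[...,i].astype(int) for i in range(3)]
    x,y,z=X[...,0],X[...,1],X[...,2]
    print(n,'bench z',np.nanmedian(z[(abs(x-.5)<.3)&(abs(y)<.3)]))
    u=np.indices(z.shape)[1];v=np.indices(z.shape)[0]
    def rep(nm,m):
        p=X[m&np.isfinite(z)]; 
        if len(p)==0: print(nm,0);return p
        print(nm,len(p),'mean',p.mean(0).round(4),'min',np.percentile(p,3,axis=0).round(4),'max',np.percentile(p,97,axis=0).round(4)); return p
    br=(H>20)&(H<32)&(S>170)&(V>90)&(y<0)&(z>.05)
    p=rep('handle',br)
    if len(p)>20:
        c=p.mean(0);print(' axis',np.linalg.svd(p-c)[2][0].round(3))
    rep('head',(H>95)&(H<120)&(S>120)&(y<0)&(V>60)&(z>.02)&(x<.8))
    box=(u>185)&(u<295)&(v>180)&(v<305) if n=='top' else (u>185)&(u<345)&(v>280)&(v<415)
    rim=(S<60)&(V>100)&(z>.125)&(z<.139)&box
    p=rep('rim',rim)
    if len(p)>10:
        A=np.c_[2*p[:,:2],np.ones(len(p))];s=np.linalg.lstsq(A,(p[:,:2]**2).sum(1),rcond=None)[0];print(' circ',s[:2],np.sqrt(s[2]+s[:2]@s[:2]))
    g=rep('guard',((H<6)|(H>174))&(S>180)&(z>.13)&(z<.16)&box)
    rep('knob',(V<70)&(z>.175)&(z<.215)&box)
    rep('posts',(z>.149)&(z<.172)&box&(V>35)&(S<60))
    b=box&(z>.004)&(z<.02)&(S<60)&(V>110)
    p=rep('base',b)
    if len(p)>50: r=cv2.minAreaRect((p[:,:2]*1000).astype(np.float32));print(r)
    b=(V<60)&(z>.005)&(z<.02)&(y<-.1)&(y>-.4)&(x>.35)&(x<.8)
    p=rep('rackbase',b)
    if len(p)>50: r=cv2.minAreaRect((p[:,:2]*1000).astype(np.float32));print(r)
t=C['top'][0]['img'];save('crop1',np.hstack([cv2.resize(t[175:315,120:300],(400,311)),cv2.resize(t[240:350,360:500],(396,311))]))
E
```

```text
top bench z 0.004513231422213595
handle 337 mean [ 0.4633 -0.217   0.1171] min [ 0.4009 -0.2299  0.0797] max [ 0.5227 -0.2043  0.1509]
 axis [-0.855 -0.134 -0.502]
head 415 mean [ 0.3648 -0.231   0.0796] min [ 0.3426 -0.2595  0.0639] max [ 0.3877 -0.203   0.0945]
rim 198 mean [0.5077 0.1735 0.1322] min [0.4625 0.1282 0.1277] max [0.5527 0.2172 0.1363]
 circ [0.50684413 0.17067247] 0.045641916777328685
guard 993 mean [0.5946 0.2469 0.1486] min [0.5281 0.2145 0.1447] max [0.6664 0.2767 0.1528]
knob 49 mean [0.6605 0.2232 0.1933] min [0.6552 0.2181 0.1765] max [0.6674 0.2301 0.2014]
posts 262 mean [0.5    0.1523 0.1606] min [0.4804 0.0823 0.1519] max [0.521  0.2537 0.1677]
base 3169 mean [0.5114 0.1617 0.0118] min [0.4329 0.066  0.0046] max [0.6499 0.2818 0.0171]
((572.7000732421875, 185.60870361328125), (312.41412353515625, 274.36553955078125), 1.203803539276123)
rackbase 1908 mean [ 0.4783 -0.2141  0.012 ] min [ 0.3607 -0.2822  0.007 ] max [ 0.7514 -0.1631  0.017 ]
((583.99755859375, -204.52915954589844), (277.9700622558594, 458.4993591308594), 74.52367401123047)
side bench z 0.010102
[... 353 characters left out ...]
.16906237] 0.04669802788716455
guard 1357 mean [0.5921 0.2525 0.1472] min [0.5293 0.22   0.1439] max [0.6624 0.281  0.1496]
knob 77 mean [0.6584 0.2288 0.1884] min [0.6541 0.2236 0.1756] max [0.6648 0.2326 0.1974]
posts 332 mean [0.5012 0.1713 0.1576] min [0.4784 0.0885 0.15  ] max [0.522  0.2569 0.1653]
base 3617 mean [0.4916 0.2119 0.0113] min [0.4312 0.0782 0.0076] max [0.5806 0.2819 0.0142]
((609.9534301757812, 202.04251098632812), (389.78662109375, 279.94775390625), 4.062652111053467)
rackbase 1366 mean [ 0.4563 -0.2021  0.0115] min [ 0.3573 -0.2494  0.007 ] max [ 0.532  -0.1622  0.0146]
((443.075927734375, -216.06112670898438), (189.55670166015625, 98.71812438964844), 9.22688102722168)
```

View pics/crop1.png

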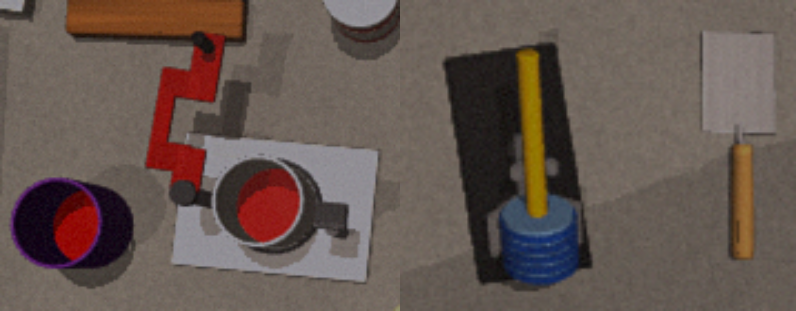

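The crop confirms it: the white tub is in the stand with the guard open (knob at about (0.66, 0.226)), and the brush lies in the rack with its end near (0.529, −0.205, 0.146). I'll grip it coaxially along the handle, so that a 60° tip leaves the tool vertical.

```bash
cat > plan.py <<'E'
from h import *
import json
def R_of(z,y):
    z=np.array(z,float);z/=np.linalg.norm(z);y=np.array(y,float);y-=z*(y@z);y/=np.linalg.norm(y)
    return Ro.from_matrix(np.c_[np.cross(y,z),y,z])
def cur():
    s=ctrl.state();return np.array(s['position']),Ro.from_euler('xyz',s['orientation'])
def plan(pT,RT,n,start=None):
    p,R=start or cur();RT=RT or R;p0=p.copy();rows=[];R0=R;w=(R0.inv()*RT).as_rotvec()
    for i in range(1,n+1):
        t=p0+(np.array(pT)-p0)*i/n;Rt=R0*Ro.from_rotvec(w*i/n)
        d=np.round(R.inv().apply(t-p)/.06,2)+0.;r=np.round((R.inv()*Rt).as_rotvec()/np.radians(5),2)+0.
        p=p+R.apply(d*.06);R=R*Ro.from_rotvec(r*np.radians(5));rows.append([*d.tolist(),*r.tolist()])
    print('max',np.abs(rows).max(),'end',p.round(4));print(json.dumps(rows));return p,R
B=np.array([.858,.135,.5]);B/=np.linalg.norm(B);YG=[.155,-.988,0];END=np.array([.529,-.2045,.1455])
E
python3 -c "
from plan import *
s=plan([.62,-.19,.26],R_of(-B,YG),16)
plan(END+.05*B,None,3,s)"
```

```text
max 0.75 end [ 0.6199 -0.1899  0.2596]
[[0.56, -0.27, -0.03, 0.05, -0.75, 0.09], [0.56, -0.28, -0.07, 0.05, -0.75, 0.09], [0.54, -0.29, -0.1, 0.05, -0.75, 0.09], [0.54, -0.28, -0.13, 0.06, -0.75, 0.09], [0.53, -0.3, -0.17, 0.05, -0.75, 0.09], [0.51, -0.29, -0.2, 0.05, -0.75, 0.09], [0.49, -0.31, -0.23, 0.05, -0.75, 0.09], [0.48, -0.3, -0.26, 0.05, -0.75, 0.09], [0.45, -0.32, -0.29, 0.05, -0.75, 0.1], [0.44, -0.31, -0.32, 0.05, -0.75, 0.09], [0.4, -0.33, -0.35, 0.06, -0.75, 0.09], [0.39, -0.32, -0.37, 0.05, -0.75, 0.09], [0.35, -0.34, -0.39, 0.05, -0.75, 0.09], [0.33, -0.33, -0.41, 0.05, -0.75, 0.09], [0.29, -0.34, -0.44, 0.05, -0.75, 0.09], [0.27, -0.35, -0.44, 0.05, -0.75, 0.09]]
max 0.48 end [ 0.572  -0.198   0.1708]
[[0.29, 0.0, 0.48, 0.0, 0.0, 0.0], [0.3, 0.0, 0.48, 0.0, 0.0, 0.0], [0.29, 0.01, 0.48, 0.0, 0.0, 0.0]]
```

arm_command:
  series:
    - [0.56,-0.27,-0.03,0.05,-0.75,0.09]
    - [0.56,-0.28,-0.07,0.05,-0.75,0.09]
    - [0.54,-0.29,-0.1,0.05,-0.75,0.09]
    - [0.54,-0.28,-0.13,0.06,-0.75,0.09]
    - [0.53,-0.3,-0.17,0.05,-0.75,0.09]
    - [0.51,-0.29,-0.2,0.05,-0.75,0.09]
    - [0.49,-0.31,-0.23,0.05,-0.75,0.09]
    - [0.48,-0.3,-0.26,0.05,-0.75,0.09]
    - [0.45,-0.32,-0.29,0.05,-0.75,0.1]
    - [0.44,-0.31,-0.32,0.05,-0.75,0.09]
    - [0.4,-0.33,-0.35,0.06,-0.75,0.09]
    - [0.39,-0.32,-0.37,0.05,-0.75,0.09]
    - [0.35,-0.34,-0.39,0.05,-0.75,0.09]
    - [0.33,-0.33,-0.41,0.05,-0.75,0.09]
    - [0.29,-0.34,-0.44,0.05,-0.75,0.09]
    - [0.27,-0.35,-0.44,0.05,-0.75,0.09]
    - [0,0,0,0,0,0]
  claw: 1

```text
time: 2.22
position: [0.6212, -0.1879, 0.2574]
orientation: [-3.141, 1.052, 0.159]
force: [-1.0, -0.6, 0.0]
gripper_width: 0.998
grasp_force: 0.0
```

```bash
python3 - <<'E'
from plan import *
s=ctrl.state();print(s['time'],s['position'],s['joint_pos'].round(2));p,R=cur();print(R.as_matrix().round(3))
d=grab('wrist');save('w1',d['img']);X=cloud(d);hsv=cv2.cvtColor(d['img'],cv2.COLOR_RGB2HSV).astype(int)
m=(hsv[...,0]>20)&(hsv[...,0]<32)&(hsv[...,1]>150)&(hsv[...,2]>90)&np.isfinite(X[...,2])&(X[...,2]>.05)
P=X[m];T=R.inv().apply(P-p);print(len(P),P.min(0),P.max(0),'tool',T.mean(0),T.min(0),T.max(0))
plan(END+.05*B,R_of(-B,YG),3)
E
```

```text
2.225 [ 0.62120471 -0.18791366  0.25736652] [-0.26  0.93  0.94 -0.46  2.23  1.06]
[[ 0.49   0.158 -0.857]
 [ 0.079 -0.987 -0.138]
 [-0.868 -0.    -0.496]]
658 [-0.72201981 -0.21426447  0.13824274] [0.6635646  0.28758167 0.44152159] tool [-0.34818629 -0.33347077  0.58648772] [-0.77741776 -0.68222008 -0.05275512] [0.05694911 0.01086398 1.05129854]
max 0.48 end [ 0.5719 -0.1975  0.1704]
[[0.29, 0.0, 0.48, 0.01, 0.01, 0.0], [0.28, 0.01, 0.48, 0.0, 0.01, 0.01], [0.29, 0.0, 0.48, 0.01, 0.0, 0.0]]
```

View pics/w1.png

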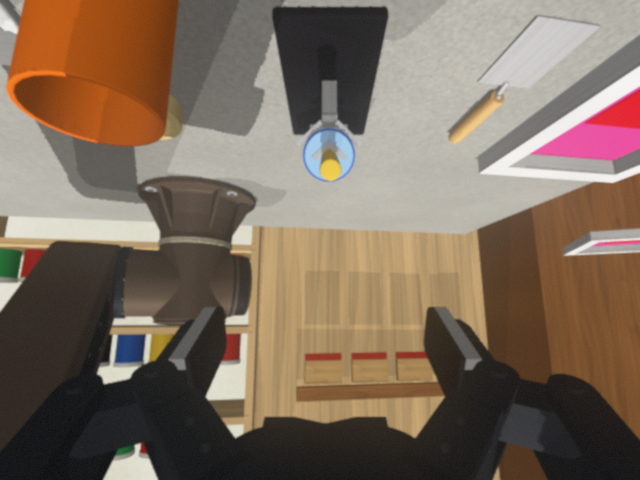

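The wrist view shows the handle end-on, with its end at (330,170) against the blue head at (329,155), so the tool is nearly parallel to the handle. I'll measure the end's offset and then approach.

```bash
python3 - <<'E'
from plan import *
d=dict(np.load('wrist.npz'));X=cloud(d);hsv=cv2.cvtColor(d['img'],cv2.COLOR_RGB2HSV).astype(int)
b=np.zeros(X.shape[:2],bool);b[120:200,290:370]=1
m=b&(hsv[...,0]>18)&(hsv[...,0]<34)&(hsv[...,1]>130)&(hsv[...,2]>90)
v,u=np.where(m);P=X[m];print(len(v),u.mean(),v.mean(),u.min(),u.max(),v.min(),v.max(),np.nanmedian(P,0))
a=(P-END)@B;e=P[a>np.nanpercentile(a,60)];print('end',np.nanmean(e,0),'along',np.nanpercentile(a,[5,50,95]))
h=b&(hsv[...,0]>90)&(hsv[...,0]<125)&(hsv[...,1]>60);Q=X[h];print('head top',np.nanmedian(Q,0),'expect',END-.15*B)
c=R_of(-B,YG).inv();print('offset tool', c.apply(np.nanmean(e,0)-END))
E
```

```text
362 329.9281767955801 167.75414364640883 321 339 151 179 [ 0.525971   -0.2071071   0.14490973]
end [ 0.52637441 -0.20643106  0.14637616] along [-0.01570754 -0.0028012  -0.00155825]
head top [ 0.4010084  -0.22267469  0.06250508] expect [ 0.40058151 -0.22470571  0.07066405]
offset tool [-0.00220274  0.00149999  0.00207083]
```

arm_command:
  series:
    - [0.29,0.0,0.48,0,0.01,0.0]
    - [0.28,0.01,0.48,0.0,0.01,0.01]
    - [0.29,0.0,0.48,0,0.0,0.0]
    - [0,0,0,0,0,0]

```text
time: 2.78
position: [0.57, -0.1993, 0.1712]
orientation: [3.14, 1.05, 0.153]
force: [0.5, 0.0, -0.1]
gripper_width: 1.0
grasp_force: 0.0
```

```bash
sed -i 's/END=.*/END=np.array([.527,-.206,.1462])/' plan.py; python3 -c "
from plan import *
plan(END-.039*B,R_of(-B,YG),5)"
```

```text
max 0.3 end [ 0.4934 -0.2112  0.1267]
[[0.0, 0.0, 0.3, 0.0, 0.0, 0.0], [0.0, 0.0, 0.29, -0.01, 0.01, -0.01], [0.0, 0.0, 0.3, 0.0, 0.0, 0.0], [0.0, 0.0, 0.3, 0.0, 0.0, 0.0], [0.0, 0.0, 0.3, -0.01, 0.0, 0.0]]
```

arm_command:
  series:
    - [0,0,0.3,0,0,0]
    - [0,0,0.3,0,0,0]
    - [0,0,0.3,0,0,0]
    - [0,0,0.3,0,0,0]
    - [0,0,0.3,0,0,0]
    - [0,0,0,0,0,0]

```text
time: 3.52
position: [0.4946, -0.2112, 0.1281]
orientation: [3.136, 1.046, 0.15]
force: [0.4, 0.1, 1.0]
gripper_width: 1.0
grasp_force: 0.0
```

arm_command:
  series:
    - [0,0,0,0,0,0]
    - [0,0,0,0,0,0]
    - [0,0,0,0,0,0]
    - [0,0,0,0,0,0]
    - [0,0,0,0,0,0]
    - [0,0,0,0,0,0]
  claw: 0
  squeeze: 70

```text
time: 4.28
position: [0.495, -0.2112, 0.1273]
orientation: [3.134, 1.046, 0.15]
force: [3.9, -3.6, 2.5]
gripper_width: 0.194
grasp_force: 68.5
```

```bash
python3 -c "
from plan import *
p,R=cur()
s=plan(p+[0,0,.12],None,6)
plan([.56,-.12,.37],R_of([0,0,-1],YG),14,s)"
```

```text
max 0.29 end [ 0.495  -0.2113  0.2472]
[[-0.29, 0.0, -0.17, 0.0, 0.0, 0.0], [-0.29, 0.0, -0.16, 0.0, 0.0, 0.0], [-0.29, 0.0, -0.17, 0.0, 0.0, 0.0], [-0.28, 0.01, -0.17, 0.0, 0.0, 0.0], [-0.29, 0.0, -0.16, 0.0, 0.0, 0.0], [-0.29, 0.0, -0.17, 0.0, 0.0, 0.0]]
max 0.86 end [ 0.5602 -0.1201  0.3698]
[[-0.08, -0.09, -0.15, 0.0, 0.86, 0.0], [-0.07, -0.1, -0.16, 0.01, 0.85, 0.0], [-0.05, -0.09, -0.17, 0.0, 0.86, 0.0], [-0.05, -0.1, -0.17, 0.0, 0.85, 0.0], [-0.03, -0.09, -0.17, 0.01, 0.86, 0.0], [-0.02, -0.1, -0.17, 0.0, 0.86, -0.01], [0.0, -0.09, -0.17, 0.0, 0.85, 0.0], [0.01, -0.1, -0.18, 0.01, 0.86, 0.0], [0.02, -0.09, -0.17, 0.0, 0.86, 0.0], [0.03, -0.1, -0.17, 0.0, 0.85, 0.0], [0.05, -0.1, -0.17, 0.01, 0.86, 0.0], [0.05, -0.09, -0.16, 0.0, 0.85, 0.0], [0.07, -0.1, -0.16, 0.0, 0.86, 0.0], [0.09, -0.09, -0.15, 0.01, 0.86, 0.0]]
```

arm_command:
  series:
    - [-0.29,0.0,-0.17,0.0,0.0,0.0]
    - [-0.29,0.0,-0.16,0.0,0.0,0.0]
    - [-0.29,0.0,-0.17,0.0,0.0,0.0]
    - [-0.28,0.01,-0.17,0.0,0.0,0.0]
    - [-0.29,0.0,-0.16,0.0,0.0,0.0]
    - [-0.29,0.0,-0.17,0.0,0.0,0.0]

```text
time: 5.03
position: [0.4946, -0.2109, 0.2483]
orientation: [3.137, 1.047, 0.152]
force: [-0.6, 0.2, -2.3]
gripper_width: 0.193
grasp_force: 68.2
```

arm_command:
  series:
    - [-0.08,-0.09,-0.15,0.0,0.86,0.0]
    - [-0.07,-0.1,-0.16,0.01,0.85,0.0]
    - [-0.05,-0.09,-0.17,0.0,0.86,0.0]
    - [-0.05,-0.1,-0.17,0.0,0.85,0.0]
    - [-0.03,-0.09,-0.17,0.01,0.86,0.0]
    - [-0.02,-0.1,-0.17,0.0,0.86,-0.01]
    - [0.0,-0.09,-0.17,0.0,0.85,0.0]
    - [0.01,-0.1,-0.18,0.01,0.86,0.0]
    - [0.02,-0.09,-0.17,0.0,0.86,0.0]
    - [0.03,-0.1,-0.17,0.0,0.85,0.0]
    - [0.05,-0.1,-0.17,0.01,0.86,0.0]
    - [0.05,-0.09,-0.16,0.0,0.85,0.0]
    - [0.07,-0.1,-0.16,0.0,0.86,0.0]
    - [0.09,-0.09,-0.15,0.01,0.86,0.0]
    - [0,0,0,0,0,0]

```text
time: 6.9
position: [0.5596, -0.1194, 0.3711]
orientation: [-3.14, -0.002, 0.154]
force: [-0.1, -0.5, -1.2]
gripper_width: 0.189
grasp_force: 68.2
```

```bash
cat > brush.py <<'E'
from plan import *
# stray brush: axis of handle in side and top clouds
def brush(n,reg=None):
    d=grab(n);X=cloud(d);hsv=cv2.cvtColor(d['img'],cv2.COLOR_RGB2HSV).astype(int);o={}
    near=np.hypot(X[...,0]-reg[0],X[...,1]-reg[1])<.08
    for k,a,b in(('handle',20,32),('head',95,120)):
        m=near&(hsv[...,0]>a)&(hsv[...,0]<b)&(hsv[...,1]>130)&(hsv[...,2]>60)&(X[...,2]>.01)
        P=X[m];o[k]=P
        if len(P)>20:
            ax=np.linalg.svd(P-P.mean(0),full_matrices=False)[2][0]
            print(n,k,len(P),P.mean(0).round(4),np.percentile(P,2,axis=0).round(4),np.percentile(P,98,axis=0).round(4),'ax',(ax*np.sign(ax[2])).round(3))
    return d,o
E
python3 - <<'E'
from brush import *
s=ctrl.state();print(s['position'],s['orientation'],s['force'],s['gripper_width'])
d,o=brush('side',s['position']);save('s2',d['img']);brush('top',s['position'])
E
```

```text
[ 0.55963592 -0.11942149  0.37105202] [-3.14044486e+00 -1.92477659e-03  1.54388296e-01] [-0.13127755 -0.51106329 -1.23187288] 0.18883138427947743
side handle 353 [ 0.5576 -0.1125  0.3158] [ 0.5511 -0.1193  0.2601] [ 0.5668 -0.1087  0.3642] ax [-0.005  0.     1.   ]
side head 483 [ 0.5517 -0.0958  0.2317] [ 0.5287 -0.1166  0.2085] [ 0.5839 -0.0864  0.2533] ax [0.953 0.303 0.015]
top head 66 [ 0.5399 -0.1119  0.2502] [ 0.5287 -0.1466  0.2284] [ 0.5601 -0.0883  0.2567] ax [-0.282 -0.951  0.129]
```

View pics/s2.png

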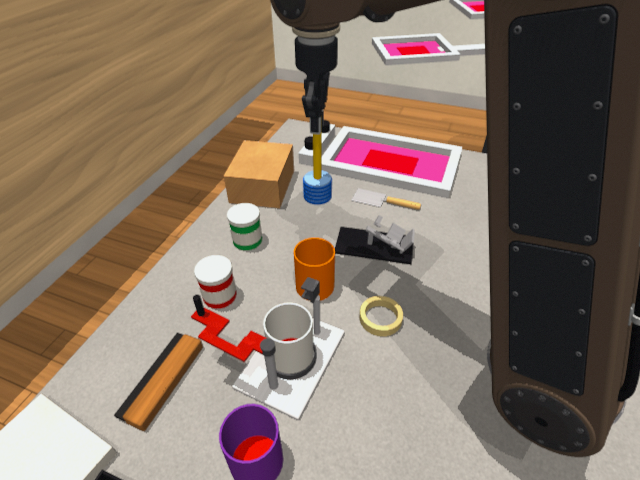

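The side view shows the brush upright in the gripper at (318,150). The tub, guard and stand are undisturbed. Next I'll travel above the tub.

```bash
cat > tub.py <<'E'
from plan import *
from scipy.optimize import least_squares
def tub(n,d=None):
    d=d or grab(n);X=cloud(d);hsv=cv2.cvtColor(d['img'],cv2.COLOR_RGB2HSV)
    c=np.array([.505,.170]);r=np.hypot(X[...,0]-c[0],X[...,1]-c[1])
    m=(r<.056)&(r>.036)&(X[...,2]>.127)&(X[...,2]<.139)&(hsv[...,1]<70)&(hsv[...,2]>110);P=X[m]
    f=least_squares(lambda q:np.hypot(P[:,0]-q[0],P[:,1]-q[1])-.045,c,loss='soft_l1',f_scale=.002);print(n,len(P),'tub',f.x.round(4),'z',np.median(P[:,2]).round(4));return f.x
E
python3 - <<'E'
from tub import *
tub('top');tub('side')
plan([.505,.170,.37],R_of([0,0,-1],YG),10)
E
```

```text
top 196 tub [0.5076 0.1726] z 0.1325
side 371 tub [0.5061 0.1743] z 0.1307
max 0.5 end [0.505  0.1703 0.3701]
[[-0.02, -0.49, 0.0, 0.0, 0.0, 0.0], [-0.01, -0.49, 0.0, -0.01, 0.01, 0.0], [-0.02, -0.49, 0.0, 0.0, 0.0, 0.0], [-0.02, -0.5, 0.0, 0.0, 0.0, -0.01], [-0.01, -0.49, 0.0, 0.0, 0.0, 0.0], [-0.02, -0.49, 0.0, -0.01, 0.01, 0.0], [-0.01, -0.49, 0.0, 0.0, 0.0, 0.0], [-0.02, -0.49, -0.01, 0.0, 0.0, 0.0], [-0.02, -0.49, 0.0, 0.0, 0.0, 0.0], [-0.01, -0.5, 0.0, -0.01, 0.01, 0.0]]
```

arm_command:
  series:
    - [-0.01,-0.49,0,0,0,0]
    - [-0.02,-0.49,0,0,0,0]
    - [-0.02,-0.49,0,0,0,0]
    - [-0.01,-0.5,0,0,0,0]
    - [-0.02,-0.49,0,0,0,0]
    - [-0.01,-0.49,0,0,0,0]
    - [-0.02,-0.49,0,0,0,0]
    - [-0.01,-0.49,0,0,0,0]
    - [-0.02,-0.5,0,0,0,0]
    - [-0.01,-0.5,0,0,0,0]
    - [0,0,0,0,0,0]

```text
time: 8.48
position: [0.5055, 0.1724, 0.3696]
orientation: [-3.14, 0.002, 0.157]
force: [0.1, -0.4, -1.4]
gripper_width: 0.19
grasp_force: 68.5
```

```bash
python3 - <<'E'
from brush import *
from tub import tub
s=ctrl.state();print(s['position'],s['orientation'],s['force'])
d,o=brush('side',s['position']);tub('side',d);d,o=brush('top',s['position']);tub('top',d)
p,R=cur();plan([.506,.172,.20],R_of([0,0,-1],YG),8)
E
```

```text
[0.50546154 0.17244067 0.36960229] [-3.13967119e+00  2.22262202e-03  1.56639826e-01] [ 0.0877978  -0.42411943 -1.40905837]
side handle 496 [0.502  0.1791 0.3167] [0.4961 0.1719 0.2604] [0.5114 0.1825 0.3978] ax [-0.016 -0.012  1.   ]
side head 680 [0.4938 0.1945 0.2303] [0.473  0.1672 0.2061] [0.5286 0.205  0.2522] ax [-0.892 -0.446  0.065]
side 281 tub [0.5061 0.1742] z 0.131
top head 56 [0.4976 0.1453 0.2454] [0.4757 0.1393 0.2198] [0.5183 0.1622 0.2548] ax [-0.912  0.389  0.128]
top 77 tub [0.5077 0.173 ] z 0.132
max 0.36 end [0.5061 0.1718 0.1999]
[[0.0, 0.0, 0.35, 0.0, 0.0, 0.0], [0.0, 0.0, 0.36, 0.0, 0.01, 0.0], [0.0, 0.0, 0.35, -0.01, 0.0, 0.0], [0.0, -0.01, 0.35, 0.0, 0.0, 0.0], [0.01, 0.0, 0.36, 0.0, 0.0, 0.0], [0.0, 0.0, 0.35, 0.0, 0.01, -0.01], [0.0, 0.0, 0.36, -0.01, 0.0, 0.0], [0.0, 0.0, 0.35, 0.0, 0.0, 0.0]]
```

arm_command:
  series:
    - [0.02,-0.01,0.35,0,0,0]
    - [0,0,0.36,0,0,0]
    - [0,0,0.35,0,0,0]
    - [0,0,0.35,0,0,0]
    - [0,0,0.36,0,0,0]
    - [0,0,0.35,0,0,0]
    - [0,0,0.36,0,0,0]
    - [0,0,0.35,0,0,0]
    - [0,0,0,0,0,0]

```text
time: 9.7
position: [0.5064, 0.1712, 0.1992]
orientation: [-3.14, 0.004, 0.153]
force: [0.5, 0.5, -1.3]
gripper_width: 0.191
grasp_force: 68.4
```

arm_command:
  series:
    - [0,0,0.08,0,0,0]
    - [0,0,0.08,0,0,0]
    - [0,0,0.06,0,0,0]
    - [0,0,0.05,0,0,0]
    - [0,0,0,0,0,0]

```text
time: 10.32
position: [0.5066, 0.1722, 0.184]
orientation: [-3.14, 0.001, 0.154]
force: [0.5, 0.1, -1.3]
gripper_width: 0.19
grasp_force: 68.5
```

arm_command:
  series:
    - [0,0,0.03,0,0,0]
    - [0,0,0.03,0,0,0]
    - [0,0,0,0,0,0]

```text
time: 10.7
position: [0.5068, 0.1723, 0.1808]
orientation: [-3.139, 0.0, 0.154]
force: [0.2, -0.7, 0.7]
gripper_width: 0.193
grasp_force: 69.0
```

arm_command:
  series:
    - [0,0,0.03,0,0,0]
    - [0,0,0,0,0,0]

```text
time: 10.95
position: [0.5073, 0.1724, 0.1807]
orientation: [-3.139, -0.002, 0.154]
force: [-3.6, -0.8, 19.0]
gripper_width: 0.19
grasp_force: 71.4
```

Floor contact is at TCP z≈0.181. I'll ease off and release.

arm_command:
  series:
    - [0,0,-0.02,0,0,0]
    - [0,0,0,0,0,0]

```text
time: 11.2
position: [0.507, 0.1723, 0.1807]
orientation: [-3.139, -0.001, 0.154]
force: [-2.3, 0.5, 10.0]
gripper_width: 0.191
grasp_force: 69.3
```

arm_command:
  series:
    - [0,0,0,0,0,0]
    - [0,0,0,0,0,0]
    - [0,0,0,0,0,0]
    - [0,0,0,0,0,0]
  claw: 0.7

```text
time: 11.7
position: [0.5066, 0.1722, 0.1798]
orientation: [-3.14, 0.001, 0.154]
force: [0.0, 1.0, -0.8]
gripper_width: 0.701
grasp_force: 0.0
```

```bash
python3 - <<'E'
from brush import *
print(ctrl.state()['force'],ctrl.state()['grasp_force'])
brush('side',[.507,.172]);plan([.507,.172,.29],None,5)
E
```

```text
[ 0.03672317  0.97158879 -0.77303414] 0.0
side handle 298 [0.5015 0.1799 0.1446] [0.4871 0.1721 0.08  ] [0.512  0.2051 0.2478] ax [-0.068  0.066  0.996]
max 0.37 end [0.5067 0.172  0.2902]
[[0.0, 0.0, -0.37, 0.0, 0.0, 0.0], [0.0, 0.0, -0.36, 0.0, 0.0, 0.0], [0.0, 0.0, -0.37, 0.0, 0.0, 0.0], [0.0, 0.0, -0.37, 0.0, 0.0, 0.0], [0.0, 0.0, -0.37, 0.0, 0.0, 0.0]]
```

arm_command:
  series:
    - [0.0,0.0,-0.37,0.0,0.0,0.0]
    - [0.0,0.0,-0.36,0.0,0.0,0.0]
    - [0.0,0.0,-0.37,0.0,0.0,0.0]
    - [0.0,0.0,-0.37,0.0,0.0,0.0]
    - [0.6,0,-0.4,0,0,0]
    - [0.6,-0.1,0,0,0,0]
    - [0,0,0,0,0,0]

```text
time: 12.62
position: [0.5783, 0.1893, 0.2915]
orientation: [-3.14, 0.001, 0.154]
force: [-0.9, 0.8, -0.4]
gripper_width: 0.701
grasp_force: 0.0
```

```bash
python3 - <<'E'
from brush import *
print(cur()[0])
h0=np.array([.5125,.2445])
for n in('side','top','wrist'):
    d,o=brush(n,[.507,.172]);X=cloud(d);hsv=cv2.cvtColor(d['img'],cv2.COLOR_RGB2HSV).astype(int);x,y,z=np.moveaxis(X,-1,0)
    if n=='wrist': save('w3',d['img'])
    def rep(k,m):
        P=X[m]
        if len(P)>5: print(n,k,len(P),P.mean(0).round(4),np.percentile(P,4,axis=0).round(4),np.percentile(P,96,axis=0).round(4))
    rep('knobtop',(np.hypot(x-.66,y-.225)<.03)&(z>.192)&(z<.206)&(hsv[...,2]<80))
    rep('knob',(np.hypot(x-.66,y-.225)<.03)&(z>.16)&(z<.206)&(hsv[...,2]<80))
    for a in(.150,.156,.160): rep('hinge%.3f'%a,(np.hypot(x-h0[0],y-h0[1])<.025)&(z>a)&(z<.175)&(hsv[...,1]<90))
    rep('catch',(np.hypot(x-.48,y-.09)<.05)&(z>.155)&(z<.172)&(hsv[...,1]<90))
    m=(z>.006)&(z<.018)&(hsv[...,1]<50)&(hsv[...,2]>150)&(np.hypot(x-.507,y-.172)<.15)
    m=cv2.morphologyEx(m.astype(np.uint8),cv2.MORPH_OPEN,np.ones((3,3)))>0
    P=X[m]
    if len(P)>100: print(n,'base',len(P),cv2.minAreaRect((P[:,:2]*1e3).astype(np.float32)))
E
```

```text
[0.57829123 0.18927684 0.29145281]
side handle 454 [0.5043 0.178  0.1581] [0.4979 0.1684 0.0816] [0.5134 0.1819 0.2176] ax [ 0.001 -0.011  1.   ]
side knobtop 35 [0.6589 0.2278 0.1956] [0.6539 0.2236 0.1922] [0.6647 0.2316 0.1982]
side knob 113 [0.6579 0.2292 0.1822] [0.6538 0.224  0.1623] [0.6641 0.2327 0.1973]
side hinge0.150 154 [0.5114 0.2458 0.1533] [0.501  0.2341 0.151 ] [0.5218 0.2569 0.1552]
side catch 175 [0.4899 0.099  0.1629] [0.4785 0.0851 0.158 ] [0.5027 0.1114 0.1655]
side base 3439 ((506.1082458496094, 173.631591796875), (221.9988555908203, 149.8031463623047), 85.40036010742188)
top head 58 [0.5063 0.1582 0.0629] [0.4778 0.142  0.0527] [0.538  0.1866 0.0684] ax [-0.999  0.031  0.009]
top catch 165 [0.4923 0.0957 0.1645] [0.4804 0.0821 0.1611] [0.5044 0.1092 0.1674]
top base 1229 ((505.02789306640625, 137.926025390625), (147.22198486328125, 148.2322235107422), 85.74813842773438)
wrist handle 1413 [0.5117 0.1741 0.1822] [0.5007 0.1663 0.0996] [0.515  0.1809 0.2178] ax [-0.047 -0.019  0.999]
wrist knobtop 310 [0.6603 0.225  0.1969] [0.6552 0.2199 0.1954] [0.6652 0.2303 0.1982]
wrist knob 356 [0.6601 0.2244 0.1944] [0.655  0.2193 0.1734] [0.6651 0.2302 0.1982]
wrist hinge0.150 612 [0.5131 0.2455 0.1541] [0.5026 0.2346 0.1523] [0.5237 0.2564 0.1553]
wrist base 8121 ((505.9508056640625, 173.88470458984375), (220.3736572265625, 149.6483154296875), 85.61515808105469)
```

View pics/w3.png

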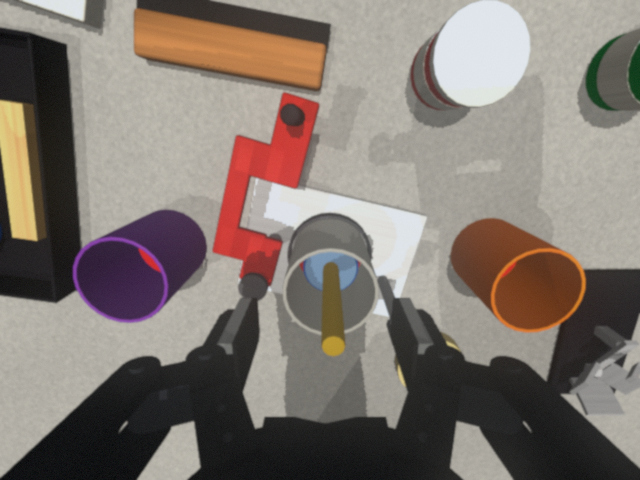

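The wrist view shows the brush upright in the tub (its end at (333,346)), the knob at (292,114) and the hinge at (253,285). That gives the hinge at ≈(0.512, 0.2455), the knob at ≈(0.660, 0.225) and stand yaw ≈ −4.5°. Swinging the guard in the current wrist pose would overrun joint 6, so I'll half-turn the gripper first.

```bash
python3 - <<'E'
from plan import *
a=np.radians
def Y(t): return R_of([0,0,-1],[np.cos(a(t)),np.sin(a(t)),0])
s=plan([.66,.225,.29],Y(1),17)
s=plan([.66,.225,.29],Y(82),17,s)
plan([.66,.225,.17],Y(82),5,s)
print(ctrl.state()['joint_pos'])
E
```

```text
max 0.97 end [0.6599 0.2248 0.2899]
[[0.09, -0.02, 0.0, 0.0, 0.0, -0.97], [0.08, -0.02, 0.0, 0.0, 0.0, -0.96], [0.09, 0.0, 0.0, -0.01, 0.0, -0.97], [0.09, 0.0, 0.01, 0.0, 0.0, -0.97], [0.09, 0.0, 0.0, 0.0, 0.0, -0.96], [0.09, 0.02, 0.0, 0.0, 0.0, -0.97], [0.09, 0.02, 0.0, 0.0, 0.0, -0.97], [0.08, 0.03, 0.0, -0.01, 0.0, -0.96], [0.08, 0.04, 0.0, 0.0, 0.0, -0.97], [0.08, 0.04, 0.01, 0.0, 0.0, -0.96], [0.08, 0.05, 0.0, 0.0, 0.0, -0.97], [0.07, 0.06, 0.0, 0.0, 0.0, -0.97], [0.06, 0.06, 0.0, -0.01, 0.0, -0.96], [0.06, 0.06, 0.0, 0.0, 0.0, -0.97], [0.05, 0.08, 0.0, 0.0, 0.0, -0.97], [0.05, 0.07, 0.01, 0.0, 0.0, -0.96], [0.04, 0.08, 0.0, 0.0, 0.0, -0.97]]
max 0.96 end [0.6599 0.2248 0.2899]
[[0.0, 0.0, 0.0, 0.0, 0.0, -0.95], [0.0, 0.0, 0.0, 0.0, 0.0, -0.96], [0.0, 0.0, 0.0, 0.0, 0.0, -0.95], [0.0, 0.0, 0.0, 0.0, 0.0, -0.95], [0.0, 0.0, 0.0, 0.0, 0.0, -0.95], [0.0, 0.0, 0.0, 0.0, 0.0, -0.96], [0.0, 0.0, 0.0, 0.0, 0.0, -0.95], [0.0, 0.0, 0.0, 0.0, 0.0, -0.95], [0.0, 0.0, 0.0, 0.0, 0.0, -0.96], [0.0, 0.0, 0.0, 0.0, 0.0, -0.95], [0.0, 0.0, 0.0, 0.0, 0.0, -0.95], [0.0, 0.0, 0.0, 0.0, 0.0, -0.96], [0.0, 0.0, 0.0, 0.0, 0.0, -0.95], [0.0, 0.0, 0.0, 0.0, 0.0, -0.95], [0.0, 0.0, 0.0, 0.0, 0.0, -0.95], [0.0, 0.0, 0.0, 0.0, 0.0, -0.96], [0.0, 0.0, 0.0, 0.0, 0.0, -0.95]]
max 0.4 end [0.6598 0.2248 0.1699]
[[0.0, 0.0, 0.4, 0.0, 0.0, 0.0], [0.0, 0.0, 0.4, 0.0, 0.0, 0.0], [0.0, 0.0, 0.4, 0.0, 0.0, 0.0], [0.0, 0.0, 0.4, 0.0, 0.0, 0.0], [0.0, 0.0, 0.4, 0.0, 0.0, 0.0]]
[0.20687385 0.4118834  1.52525278 0.00218628 1.20620444 1.62245226]
```

arm_command:
  series:
    - [0.09,-0.02,0,0,0,-0.97]
    - [0.08,-0.02,0,0,0,-0.96]
    - [0.09,0,0,0,0,-0.97]
    - [0.09,0,0,0,0,-0.97]
    - [0.09,0,0,0,0,-0.96]
    - [0.09,0.02,0,0,0,-0.97]
    - [0.09,0.02,0,0,0,-0.97]
    - [0.08,0.03,0,0,0,-0.96]
    - [0.08,0.04,0,0,0,-0.97]
    - [0.08,0.04,0,0,0,-0.96]
    - [0.08,0.05,0,0,0,-0.97]
    - [0.07,0.06,0,0,0,-0.97]
    - [0.06,0.06,0,0,0,-0.96]
    - [0.06,0.06,0,0,0,-0.97]
    - [0.05,0.08,0,0,0,-0.97]
    - [0.05,0.07,0,0,0,-0.96]
    - [0.04,0.08,0,0,0,-0.97]

```text
time: 14.9
position: [0.66, 0.2248, 0.2923]
orientation: [-3.14, -0.002, 1.591]
force: [0.1, 0.7, 0.1]
gripper_width: 0.704
grasp_force: 0.0
```

arm_command:
  series:
    - [0,0,0,0,0,-0.95]
    - [0,0,0,0,0,-0.96]
    - [0,0,0,0,0,-0.95]
    - [0,0,0,0,0,-0.95]
    - [0,0,0,0,0,-0.95]
    - [0,0,0,0,0,-0.96]
    - [0,0,0,0,0,-0.95]
    - [0,0,0,0,0,-0.95]
    - [0,0,0,0,0,-0.96]
    - [0,0,0,0,0,-0.95]
    - [0,0,0,0,0,-0.95]
    - [0,0,0,0,0,-0.96]
    - [0,0,0,0,0,-0.95]
    - [0,0,0,0,0,-0.95]
    - [0,0,0,0,0,-0.95]
    - [0,0,0,0,0,-0.96]
    - [0,0,0,0,0,-0.95]
    - [0,0,0,0,0,0]

```text
time: 17.15
position: [0.66, 0.2248, 0.2923]
orientation: [3.14, -0.002, 3.001]
force: [0.7, -0.4, 0.1]
gripper_width: 0.7
grasp_force: 0.0
```

```bash
python3 - <<'E'
from plan import *
a=np.radians
def Y(t): return R_of([0,0,-1],[np.cos(a(t)),np.sin(a(t)),0])
p,R=cur();print(ctrl.state()['time'],p,ctrl.state()['joint_pos'],np.degrees(np.arctan2(*R.as_matrix()[[1,0],1])))
plan([.66,.225,.17],Y(82),6)
E
```

```text
17.15 [0.65997472 0.22479133 0.29231938] [ 0.23287103  0.5536326   1.27979036  0.00210965  1.30899236 -1.1982248 ] 81.96434939645283
max 0.34 end [0.6599 0.2249 0.1699]
[[0.0, 0.0, 0.34, 0.0, 0.0, 0.0], [0.0, 0.0, 0.34, 0.01, -0.01, 0.0], [0.0, 0.0, 0.34, 0.0, 0.0, 0.0], [0.0, 0.0, 0.34, 0.0, 0.0, 0.0], [0.0, 0.0, 0.34, 0.01, 0.0, -0.01], [0.0, 0.0, 0.34, 0.0, -0.01, 0.0]]
```

arm_command:
  series:
    - [0,0,0.34,0,0,0]
    - [0,0,0.34,0,0,0]
    - [0,0,0.34,0,0,0]
    - [0,0,0.34,0,0,0]
    - [0,0,0.34,0,0,0]
    - [0,0,0.34,0,0,0]
    - [0,0,0,0,0,0]

```text
time: 18.02
position: [0.6596, 0.225, 0.1685]
orientation: [3.141, -0.004, 3.0]
force: [-0.2, 0.3, 0.0]
gripper_width: 0.699
grasp_force: 0.0
```

arm_command:
  series:
    - [0,0,0,0,0,0]
    - [0,0,0,0,0,0]
    - [0,0,0,0,0,0]
    - [0,0,0,0,0,0]
    - [0,0,0,0,0,0]
    - [0,0,0,0,0,0]
  claw: 0
  squeeze: 30

```text
time: 18.77
position: [0.6607, 0.2252, 0.1706]
orientation: [3.139, -0.0, 3.002]
force: [-1.9, -0.3, 5.6]
gripper_width: 0.151
grasp_force: 29.3
```

```bash
cat > arc.py <<'E'
from plan import *
import sys
H=np.array([.512,.2455])
def arc(th,n,r=.1495):
    p,R=cur();v=p[:2]-H;t0=np.arctan2(v[1],v[0]);r0=np.hypot(*v);t1=np.radians(th);rows=[];R0=R;z=.170
    print('r',r0,'ang',np.degrees(t0),ctrl.state()['force'],ctrl.state()['grasp_force'],ctrl.state()['gripper_width'])
    for i in range(1,n+1):
        t=t0+(t1-t0)*i/n;rr=r0+(r-r0)*i/n;T=np.r_[H+rr*np.array([np.cos(t),np.sin(t)]),p[2]+(z-p[2])/1 if i==1 else z]
        Rt=Ro.from_rotvec([0,0,t-t0])*R0
        d=np.round(R.inv().apply(T-p)/.06,2)+0.;w=np.round((R.inv()*Rt).as_rotvec()/np.radians(5),2)+0.
        p=p+R.apply(d*.06);R=R*Ro.from_rotvec(w*np.radians(5));rows.append([*d.tolist(),*w.tolist()])
    print(p);print(json.dumps(rows))
arc(float(sys.argv[1]),int(sys.argv[2]))
E
python3 arc.py -50 16
```

```text
r 0.15005452804234048 ang -7.757345040134972 [-1.90407238 -0.26566734  5.60146651] 29.316234290599823 0.15114345718110755
[0.60827194 0.13075811 0.16975693]
[[0.0, -0.12, 0.01, 0.0, 0.0, 0.53], [0.01, -0.11, 0.0, 0.0, 0.0, 0.53], [0.0, -0.12, 0.0, 0.0, 0.0, 0.52], [0.0, -0.11, 0.0, 0.0, 0.0, 0.53], [0.0, -0.12, 0.0, 0.0, -0.01, 0.53], [0.01, -0.11, 0.0, 0.0, 0.0, 0.53], [0.0, -0.12, 0.0, 0.0, 0.0, 0.53], [0.0, -0.11, 0.0, 0.0, 0.0, 0.52], [0.01, -0.12, 0.0, 0.0, 0.0, 0.53], [0.0, -0.11, 0.0, 0.0, 0.0, 0.53], [0.0, -0.12, 0.0, 0.0, 0.0, 0.53], [0.0, -0.11, 0.0, 0.0, 0.0, 0.53], [0.01, -0.12, 0.0, 0.0, 0.0, 0.52], [0.0, -0.11, 0.0, 0.0, -0.01, 0.53], [0.0, -0.11, 0.0, 0.0, 0.0, 0.53], [0.0, -0.12, 0.0, 0.0, 0.0, 0.53]]
```

arm_command:
  series:
    - [0,-0.12,0,0,0,0.53]
    - [0.01,-0.11,0,0,0,0.53]
    - [0,-0.12,0,0,0,0.52]
    - [0,-0.11,0,0,0,0.53]
    - [0,-0.12,0,0,0,0.53]
    - [0.01,-0.11,0,0,0,0.53]
    - [0,-0.12,0,0,0,0.53]
    - [0,-0.11,0,0,0,0.52]
    - [0.01,-0.12,0,0,0,0.53]
    - [0,-0.11,0,0,0,0.53]
    - [0,-0.12,0,0,0,0.53]
    - [0,-0.11,0,0,0,0.53]
    - [0.01,-0.12,0,0,0,0.52]
    - [0,-0.11,0,0,0,0.53]
    - [0,-0.11,0,0,0,0.53]
    - [0,-0.12,0,0,0,0.53]

```text
time: 20.78
position: [0.6089, 0.1303, 0.1706]
orientation: [3.139, -0.0, 2.263]
force: [1.8, -1.3, 7.0]
gripper_width: 0.15
grasp_force: 29.5
```

```bash
python3 arc.py -94.5 16; python3 -c "
from brush import *
brush('side',[.507,.173])"
```

```text
r 0.15047481935291387 ang -49.93076841846112 [ 1.76944642 -1.34588327  7.02529503] 29.476018846035004 0.15017166842841762
[0.50049312 0.09652698 0.1702951 ]
[[0.0, -0.12, 0.01, 0.0, 0.0, 0.56], [0.01, -0.12, 0.0, 0.0, 0.0, 0.55], [0.0, -0.13, 0.0, 0.0, 0.0, 0.56], [0.0, -0.12, 0.0, 0.0, -0.01, 0.56], [0.01, -0.12, 0.0, 0.0, 0.0, 0.56], [0.0, -0.12, 0.0, 0.0, 0.0, 0.55], [0.0, -0.12, 0.0, 0.0, 0.0, 0.56], [0.0, -0.12, 0.0, 0.0, 0.0, 0.56], [0.01, -0.12, 0.0, 0.0, 0.0, 0.55], [0.0, -0.13, 0.0, 0.0, 0.0, 0.56], [0.0, -0.12, 0.0, 0.0, -0.01, 0.56], [0.01, -0.12, 0.0, 0.0, 0.0, 0.56], [0.0, -0.12, 0.0, 0.0, 0.0, 0.55], [0.0, -0.12, 0.0, 0.0, 0.0, 0.56], [0.01, -0.12, 0.0, 0.0, 0.0, 0.56], [0.0, -0.12, -0.01, 0.0, 0.0, 0.55]]
side handle 455 [0.5043 0.1781 0.1587] [0.4979 0.1689 0.0826] [0.5133 0.182  0.2173] ax [-0.    -0.011  1.   ]
```

arm_command:
  series:
    - [0,-0.12,0.01,0,0,0.56]
    - [0.01,-0.12,0,0,0,0.55]
    - [0,-0.13,0,0,0,0.56]
    - [0,-0.12,0,0,0,0.56]
    - [0.01,-0.12,0,0,0,0.56]
    - [0,-0.12,0,0,0,0.55]
    - [0,-0.12,0,0,0,0.56]
    - [0,-0.12,0,0,0,0.56]
    - [0.01,-0.12,0,0,0,0.55]
    - [0,-0.13,0,0,0,0.56]
    - [0,-0.12,0,0,0,0.56]
    - [0.01,-0.12,0,0,0,0.56]
    - [0,-0.12,0,0,0,0.55]
    - [0,-0.12,0,0,0,0.56]
    - [0,0,0,0,0,0]

```text
time: 22.7
position: [0.5148, 0.095, 0.1704]
orientation: [3.14, -0.001, 1.583]
force: [-0.1, -8.3, 12.6]
gripper_width: 0.15
grasp_force: 30.1
```

```bash
python3 arc.py -94.5 3
```

```text
r 0.15053750292435414 ang -88.94740820554084 [-0.14425147 -8.28150234 12.64650429] 30.066689550876617 0.14950444007217728
[0.50039851 0.09647582 0.1697992 ]
[[0.01, -0.08, 0.01, 0.0, 0.0, 0.37], [0.0, -0.08, 0.0, 0.0, 0.0, 0.37], [0.01, -0.08, 0.0, 0.0, 0.0, 0.37]]
```

arm_command:
  series:
    - [0.01,-0.08,0,0,0,0.37]
    - [0,-0.08,0,0,0,0.37]
    - [0,-0.08,0,0,0,0.3]
    - [0,0,0,0,0,0]

```text
time: 23.2
position: [0.5004, 0.0955, 0.1704]
orientation: [3.14, -0.0, 1.493]
force: [-0.9, -13.5, 13.9]
gripper_width: 0.15
grasp_force: 30.2
```

```bash
python3 arc.py -96 1;python3 - <<'E'
from brush import *
d,o=brush('side',[.507,.173]);save('s4',cv2.resize(d['img'][240:420,170:410],(800,600)))
E
```

```text
r 0.15049300272830693 ang -94.42334187217071 [ -0.89479932 -13.47359905  13.88737427] 30.22371768951416 0.15001202478928616
[0.49630071 0.09697934 0.16979154]
[[0.02, -0.07, 0.01, 0.0, 0.0, 0.32]]
side handle 428 [0.5042 0.1779 0.1602] [0.4979 0.1673 0.0825] [0.5133 0.182  0.2174] ax [ 0.009 -0.01   1.   ]
```

View pics/s4.png

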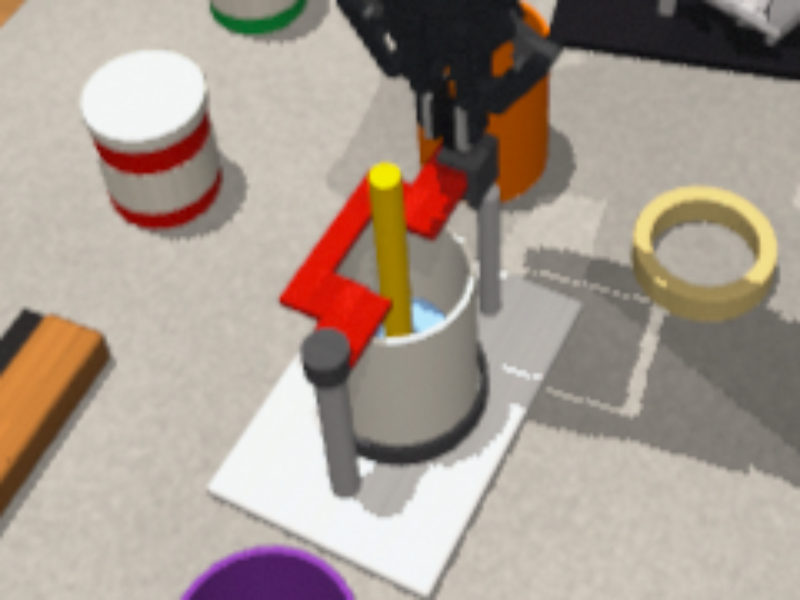

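The side crop shows the brush upright at (390,250) in the crop, with the red fork's slot round the handle and the knob at the catch (470,160). There is no end-stop force yet, so I'll nudge on to the stop.

arm_command:
  series:
    - [0.01,-0.04,0,0,0,0.15]
    - [0,-0.03,0,0,0,0.1]
    - [0,0,0,0,0,0]

```text
time: 23.62
position: [0.4999, 0.0956, 0.1706]
orientation: [3.132, 0.0, 1.471]
force: [17.3, -19.1, 2.9]
gripper_width: 0.151
grasp_force: 29.9
```

arm_command:
  series:
    - [0,-0.03,0,0,0,0]
    - [0,0,0,0,0,0]

```text
time: 23.88
position: [0.4998, 0.0958, 0.1708]
orientation: [3.128, -0.001, 1.471]
force: [25.1, -19.7, -1.8]
gripper_width: 0.148
grasp_force: 30.0
```

Stop reached at 25 N, so the guard is closed. I'll back off slightly, release and rise.

arm_command:
  series:
    - [0.0,0.05,0,0,0,0]
    - [0,0,0,0,0,0]

```text
time: 24.12
position: [0.5, 0.0957, 0.1705]
orientation: [3.135, 0.0, 1.471]
force: [11.3, -18.1, 8.0]
gripper_width: 0.153
grasp_force: 30.4
```

arm_command:
  series:
    - [0,0,0,0,0,0]
    - [0,0,0,0,0,0]
    - [0,0,0,0,0,0]
    - [0,0,-0.3,0,0,0]
    - [0,0,-0.4,0,0,0]
    - [0,0,-0.4,0,0,0]
    - [0,0,-0.4,0,0,0]
    - [0,0,-0.4,0,0,0]
    - [0,0,0,0,0,0]
  claw: 0.6

```text
time: 25.25
position: [0.4972, 0.0977, 0.2842]
orientation: [3.14, -0.002, 1.472]
force: [0.6, -0.9, -1.2]
gripper_width: 0.599
grasp_force: 0.0
```

```bash
python3 - <<'E'
from brush import *
p,R=cur();print(p)
for n in('side','top','wrist'):
    d,o=brush(n,[.507,.173]);X=cloud(d);hsv=cv2.cvtColor(d['img'],cv2.COLOR_RGB2HSV).astype(int);x,y,z=np.moveaxis(X,-1,0)
    for k,m in(('knobtop',(np.hypot(x-.5,y-.095)<.03)&(z>.190)&(z<.206)&(hsv[...,2]<80)),('end',(np.hypot(x-.507,y-.173)<.03)&(z>.208)&(z<.225)&(hsv[...,1]>130))):
        P=X[m]
        if len(P)>5:
            print(n,k,len(P),P.mean(0).round(4),np.percentile(P,4,axis=0).round(4),np.percentile(P,96,axis=0).round(4))
            v=P.mean(0)[:2]-[.512,.2455];print(np.degrees(np.arctan2(v[1],v[0])))
plan([.507,.173,.29],R_of([0,0,-1],[1,0.1,0]),5)
E
```

```text
[0.49721815 0.09765404 0.28419634]
side handle 430 [0.5041 0.1779 0.1601] [0.4978 0.1674 0.0826] [0.5129 0.1818 0.2172] ax [ 0.008 -0.01   1.   ]
side knobtop 38 [0.4995 0.0984 0.195 ] [0.4943 0.0929 0.1907] [0.5049 0.1022 0.1979]
-94.83811731675264
side end 81 [0.5053 0.1752 0.2147] [0.4981 0.1672 0.2093] [0.5123 0.1815 0.2176]
-95.4661988250234
wrist handle 652 [0.5063 0.1729 0.217 ] [0.4989 0.1657 0.2156] [0.5136 0.1801 0.2184] ax [-0.97   0.245  0.005]
wrist knobtop 294 [0.4998 0.0976 0.1962] [0.4941 0.0917 0.191 ] [0.5053 0.1024 0.1981]
-94.71856249936012
wrist end 652 [0.5063 0.1729 0.217 ] [0.4994 0.1662 0.2157] [0.5131 0.1796 0.2182]
-94.5024417757313
max 0.46 end [0.507  0.173  0.2899]
[[0.25, 0.01, -0.03, -0.01, 0.0, -0.46], [0.26, 0.02, -0.02, 0.0, -0.01, -0.45], [0.25, 0.03, -0.03, -0.01, 0.0, -0.46], [0.25, 0.04, -0.02, 0.0, -0.01, -0.46], [0.25, 0.05, -0.03, -0.01, 0.0, -0.45]]
```

```bash
python3 -c "
from plan import *
s=plan([.5063,.1729,.285],R_of([0,0,-1],[1,-.1,0]),4)
plan([.5063,.1729,.1815],None,6,s)"
```

```text
max 0.32 end [0.5064 0.1731 0.2852]
[[0.32, 0.01, -0.01, -0.01, 0.0, 0.0], [0.31, 0.01, -0.01, -0.01, -0.01, 0.0], [0.32, 0.01, -0.02, 0.0, 0.0, 0.0], [0.32, 0.01, -0.01, -0.01, -0.01, 0.0]]
max 0.29 end [0.5064 0.173  0.1814]
[[0.0, 0.0, 0.29, 0.0, 0.0, 0.0], [0.0, 0.0, 0.29, 0.0, 0.0, 0.0], [0.0, 0.0, 0.28, 0.0, 0.0, 0.0], [0.0, 0.0, 0.29, 0.0, 0.0, 0.0], [0.0, 0.0, 0.29, 0.0, 0.0, 0.0], [0.0, 0.0, 0.29, 0.0, 0.0, 0.0]]
```

arm_command:
  series:
    - [0.32,0.01,-0.01,-0.01,0.0,0.0]
    - [0.31,0.01,-0.01,-0.01,-0.01,0.0]
    - [0.32,0.01,-0.02,0.0,0.0,0.0]
    - [0.32,0.01,-0.01,-0.01,-0.01,0.0]
    - [0,0,0,0,0,0]
    - [0.0,0.0,0.29,0.0,0.0,0.0]
    - [0.0,0.0,0.29,0.0,0.0,0.0]
    - [0.0,0.0,0.28,0.0,0.0,0.0]
    - [0.0,0.0,0.29,0.0,0.0,0.0]
    - [0.0,0.0,0.29,0.0,0.0,0.0]
    - [0.0,0.0,0.29,0.0,0.0,0.0]
    - [0,0,0,0,0,0]

```text
time: 26.9
position: [0.5066, 0.1727, 0.1815]
orientation: [-3.141, 0.001, 1.471]
force: [0.6, 0.5, 0.1]
gripper_width: 0.6
grasp_force: 0.0
```

arm_command:
  series:
    - [0,0,0,0,0,0]
    - [0,0,0,0,0,0]
    - [0,0,0,0,0,0]
    - [0,0,0,0,0,0]
    - [0,0,0,0,0,0]
  claw: 0
  squeeze: 60

```text
time: 27.52
position: [0.5072, 0.1731, 0.1832]
orientation: [3.139, -0.0, 1.471]
force: [-2.1, -0.4, 6.0]
gripper_width: 0.195
grasp_force: 58.5
```

arm_command:
  series:
    - [0,0,-0.2,0,0,0]
    - [0,0,-0.3,0,0,0]
    - [0,0,-0.3,0,0,0]
    - [0,0,-0.2,0,0,0]
    - [0,0,0,0,0,0]
    - [0,0,0,0,0,0]

```text
time: 28.28
position: [0.5067, 0.1729, 0.2419]
orientation: [3.141, 0.0, 1.471]
force: [-0.2, -0.1, -0.9]
gripper_width: 0.193
grasp_force: 58.7
```

```bash
python3 - <<'E'
from brush import *
from tub import tub
print(cur()[0])
d,o=brush('side',[.507,.173]);tub('side',d)
E
```

```text
[0.50667795 0.17293389 0.24185208]
side handle 454 [0.5052 0.1787 0.2041] [0.4979 0.1707 0.1308] [0.5147 0.1821 0.276 ] ax [0.03  0.004 1.   ]
side head 102 [0.4841 0.1869 0.1179] [0.4748 0.1553 0.1082] [0.5013 0.2037 0.1237] ax [-0.492 -0.871  0.012]
side 146 tub [0.5064 0.1742] z 0.1307
```

arm_command:
  series:
    - [0,0,0.25,0,0,0]
    - [0,0,0.3,0,0,0]
    - [0,0,0.25,0,0,0]
    - [0,0,0.12,0,0,0]
    - [0,0,0.05,0,0,0]
    - [0,0,0.03,0,0,0]
    - [0,0,0,0,0,0]

```text
time: 29.2
position: [0.5073, 0.1731, 0.1832]
orientation: [3.139, -0.0, 1.471]
force: [-1.8, -1.0, 4.4]
gripper_width: 0.194
grasp_force: 59.3
```

On the floor (4 N), still held. Strokes two and three.

arm_command:
  series:
    - [0,0,-0.2,0,0,0]
    - [0,0,-0.3,0,0,0]
    - [0,0,-0.3,0,0,0]
    - [0,0,-0.2,0,0,0]
    - [0,0,0,0,0,0]
    - [0,0,0,0,0,0]

```text
time: 29.95
position: [0.5067, 0.1729, 0.2419]
orientation: [3.141, 0.0, 1.471]
force: [0.9, 0.5, -1.7]
gripper_width: 0.192
grasp_force: 58.7
```

arm_command:
  series:
    - [0,0,0.25,0,0,0]
    - [0,0,0.3,0,0,0]
    - [0,0,0.25,0,0,0]
    - [0,0,0.12,0,0,0]
    - [0,0,0.05,0,0,0]
    - [0,0,0.03,0,0,0]
    - [0,0,0,0,0,0]

```text
time: 30.82
position: [0.5073, 0.1731, 0.1832]
orientation: [3.139, -0.0, 1.471]
force: [-1.2, -0.5, 4.5]
gripper_width: 0.191
grasp_force: 59.3
```

arm_command:
  series:
    - [0,0,-0.2,0,0,0]
    - [0,0,-0.3,0,0,0]
    - [0,0,-0.3,0,0,0]
    - [0,0,-0.2,0,0,0]
    - [0,0,0,0,0,0]
    - [0,0,0,0,0,0]

```text
time: 31.58
position: [0.5067, 0.1729, 0.2419]
orientation: [3.141, 0.0, 1.471]
force: [0.2, -0.2, -0.9]
gripper_width: 0.193
grasp_force: 58.7
```

arm_command:
  series:
    - [0,0,0.25,0,0,0]
    - [0,0,0.3,0,0,0]
    - [0,0,0.25,0,0,0]
    - [0,0,0.12,0,0,0]
    - [0,0,0.05,0,0,0]
    - [0,0,0.03,0,0,0]
    - [0,0,0,0,0,0]

```text
time: 32.45
position: [0.5073, 0.1731, 0.1832]
orientation: [3.139, -0.0, 1.471]
force: [-1.8, 0.1, 4.5]
gripper_width: 0.194
grasp_force: 59.3
```

Three strokes done. Release and retreat.

arm_command:
  series:
    - [0,0,0,0,0,0]
    - [0,0,0,0,0,0]
    - [0,0,0,0,0,0]
    - [0,0,0,0,0,0]
    - [0,0,-0.2,0,0,0]
    - [0,0,-0.4,0,0,0]
    - [0,0,-0.4,0,0,0]
    - [0,0,-0.5,0,0,0]
    - [0,0,-0.5,0,0,0]
    - [0,0,0,0,0,0]
    - [0,0,0,0,0,0]
  claw: 0.6

```text
time: 33.83
position: [0.5065, 0.1729, 0.3022]
orientation: [3.141, 0.0, 1.471]
force: [0.4, -0.0, 0.3]
gripper_width: 0.602
grasp_force: 0.0
```

```bash
python3 - <<'E'
from brush import *
from tub import tub
s=ctrl.state();print(s['position'],s['force'],s['gripper_width'])
d,o=brush('side',[.507,.173]);tub('side',d);save('s5',cv2.resize(d['img'][240:420,170:410],(800,600)))
d,o=brush('wrist',[.507,.173]);X=cloud(d);x,y,z=np.moveaxis(X,-1,0)
P=X[(np.hypot(x-.5,y-.095)<.03)&(z>.190)&(z<.206)];print('knob',P.mean(0))
E
```

```text
[0.50654459 0.17293174 0.30218079] [ 0.43516495 -0.0432127   0.3268217 ] 0.6022603387486939
side handle 428 [0.5047 0.1779 0.159 ] [0.4986 0.1689 0.0814] [0.5138 0.1819 0.2174] ax [ 0.003 -0.004  1.   ]
side 155 tub [0.5063 0.1743] z 0.1307
wrist handle 536 [0.5067 0.1756 0.2086] [0.4999 0.1669 0.1417] [0.5141 0.1815 0.2183] ax [ 0.016 -0.112  0.994]
knob [0.49988925 0.09758464 0.19578739]
```

View pics/s5.png

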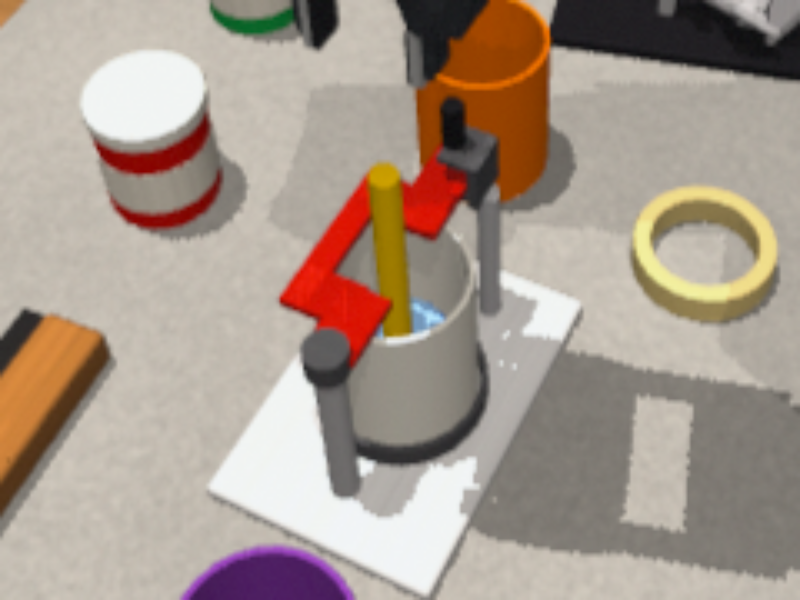

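The crop shows the brush standing upright at (390,250), the guard in its catch (knob at (453,120)), the tub seated and the gripper clear. I'll hand in.

```bash
python3 -c "
from rig import ctrl
print(ctrl.close_job())"
```

```text
the job is handed in; nothing more can be done
None
```

I handed the job in at about 34 s with all steps done: the brush stands upright on the tub's floor after three 6 cm strokes, the guard is closed in its catch, and the gripper is clear; the hand-in returned no verdict.

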